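# Load and clamp a batch of terracotta heads for the vibratory cleaner

### The job

Put every terracotta head that lies loose on the bare table top (not the stock set out in rows on boards) into the troughs of the blue carrier, without knocking over the figurines, and set the carrier down flat in the nest of the vibratory cleaner; its toggle clamp may be shut and then has to be opened first. When the carrier stands in the nest with all the heads in it, close the clamp so that its foot holds the carrier's tab down, and only then turn the outer ring of the control box until its white pointer meets the red mark, without turning the inner knob.

Things in the scene. Friction and masses are not known exactly. Their poses are not given: they have to be found in the camera images.
- carrier_grip (a point): Grip of the loose blue caddy (the carrier, the same both ways round): a white bar 70 mm long (along the carrier's x) and 12 thick (y) over the carrier's middle, its top 64 mm above the carrier's underside. This point lies in its middle, 50 mm above the underside. The carrier weighs about 0.3 kg empty
- carrier_base (a point): Centre of the carrier's underside; x along its length, y across, z up. 192 x 100 mm, walls 36 high, 4 thick, floor 4 thick. A middle wall 12 thick along x (under the grip, 36 high) splits it into two troughs, each 184 x 40 inside. A metal clamping tab, 40 long, sticks out 18.5 mm from the middle of each long side, its top flush with the rim
- carrier: the same carrier; its origin is the centre of its underside
- nest_seat (a point): Nest on the grey deck (fixed, 12 mm high, 270 x 240) of the vibratory cleaner: middle of the nest on the deck's top, where the centre of the carrier's underside belongs. Four aluminium rails, 12 mm high, leave 6 mm of play on each side. The carrier's length lies along this frame's y, its tabs along x; the clamp stands on the +x side
- clamp_hinge (a point): pivot of the toggle clamp: 122 mm along the nest's +x from its middle and 54 mm above the deck; the hinge axis is the nest's y. Axes as the nest's
- clamp (a joint): Toggle clamp, a one-piece crank with hold-down arm and red handle. Rad: 0 = shut, arm level, foot on the tab of a seated carrier; -0.06 = shut on nothing; 1.31 = fully open, arm steeply up. A spring drives it shut below about 0.6 and open above, with up to 0.65 N m; shut or open at the start. Closed fingers can push it over by handle or arm
- clamp_foot (a point): underside of the clamp's black rubber foot, 18 diameter: 56 mm along the arm from the pivot, 18 mm below the arm's middle line. The steel arm is 66 long, 18 wide, 10 thick; shut, it points to the nest's -x
- clamp_handle (a point): near the end of the clamp's handle, on its middle line, 80 mm from the pivot; the red grip is 18 mm in diameter and runs from 40 to 97 mm from the pivot. With the clamp shut the handle leans outward (nest +x), 60 degrees above level; open, it points outward and 15 degrees below level
- ring (a joint): Outer ring (timer) of the control box's concentric pair: black, 58 mm in diameter, 26 high, with a white pointer line; rad, 0 to 4.0, grows clockwise seen from above. The pointer meets the red mark at 2.6. Turns stiffly (0.05 N m) and stays where it is left
- ring_center (a point): on the axis of the two knobs, at the top face of the outer ring, 78 mm above the table; the ring's underside is 52 mm above the table, just over the top of the fixed white control box (86 x 104 x 50)
- ring_pointer (a point): outer end of the white pointer line, on the ring's top face
- inner_pointer (a point): rim of the inner knob (aluminium, blue line, 26 mm in diameter, stands 18 mm above the ring on the same axis, free to turn) at its line, on its top face
- head0_mid (a point): centre of a loose terracotta head, a chunky rounded block 30 (x) x 26 (y) x 28 (z) with a small bun 9 mm high on top, 45 g; there may be fewer than six
- head1_mid (a point): centre of a loose terracotta head, a chunky rounded block 30 (x) x 26 (y) x 28 (z) with a small bun 9 mm high on top, 45 g; there may be fewer than six
- head2_mid (a point): centre of a loose terracotta head, a chunky rounded block 30 (x) x 26 (y) x 28 (z) with a small bun 9 mm high on top, 45 g; there may be fewer than six
- head3_mid (a point): centre of a loose terracotta head, a chunky rounded block 30 (x) x 26 (y) x 28 (z) with a small bun 9 mm high on top, 45 g; there may be fewer than six
- head4_mid (a point): centre of a loose terracotta head, a chunky rounded block 30 (x) x 26 (y) x 28 (z) with a small bun 9 mm high on top, 45 g; there may be fewer than six
- head5_mid (a point): centre of a loose terracotta head, a chunky rounded block 30 (x) x 26 (y) x 28 (z) with a small bun 9 mm high on top, 45 g; there may be fewer than six
- fig_a: terracotta headless seated figurine (bystander), base 44 x 52, 80 high; origin at the centre of its underside
- fig_b: pale headless seated figurine (bystander), base 44 x 52, 80 high; origin at the centre of its underside
- fig_c: dark headless seated figurine (bystander), base 44 x 52, 80 high; origin at the centre of its underside
There are look-alikes about, which are no part of the job. Leave any purple, turquoise or yellow look-alike of the part that bears head5_mid alone.

How it is judged:
By the outcome, as a careful person would: the job done as asked, in the order asked, and still so for the second after the job is handed in, with the robot touching nothing.
Of head0, head1, head2, head3, head4, head5 only 4 to 6 are there at a start; the rules pass over those that are not, and their reading is None.
At some moment in a run one of head0, head1, head2, head3, head4, head5 may be knocked a few centimetres aside while the robot is not near it.
Once in a run the grip may slacken for a moment while it holds something.
It also fails if it takes over 210 s, if anything falls off the work surface, if the arm or the gripper's body presses on something with over 40 N, if the wrist force passes 120 N, or if a joint passes its speed limit or range.

### The arm

A 7-joint arm with a two-finger parallel gripper is mounted at the origin on the work surface. World frame = base frame: x ahead of the robot, y to its left, z up, the work surface at z = 0. Lengths are in m, angles in rad, forces in N, time in s.
With the tool pointing down it reaches from about 0.4 to 0.85 m from the base axis. Payload 10.4 kg.
Tool frame: the origin (TCP) lies at the very end of the fingers, on their centre line; the grasp point (between the pads) lies 19 mm behind it (manip.pinch_z is the distance from the TCP to the grasp point, in m); z points along the fingers, y is the line along which they close (so a half turn about z gives the same grasp; the last joint's range is limited). The gripper opens to 85 mm and grips with 20 to 120 N. Pads are 22 mm wide; open, the fingers measure 114 mm over their backs; the gripper's body (76 mm by 85 mm) begins 54 mm behind the grasp point. The pads swing forward as they close: fully open they stand 13 mm farther back than shut.
Start: joints at [1.244, 0.332, -0.065, 1.46, 0.022, 1.35, -0.088], TCP at [0.187, -0.596, 0.231] pointing down, gripper open.
Joint ranges: [-2.6, 2.6], [-0.5, 2.12], [-1.47, 1.34], [0.16, 2.42], [-1.27, 4.41], [0.06, 2.06], [-2.6, 2.6]. Speed limits (rad/s): [2.22, 2.22, 2.79, 2.79, 3.14, 3.14, 3.14].

### API

Orientations are given as a unit quaternion [x, y, z, w].
In Python, from workcell import manip gives the robot as it stands. The module is installed in compiled form; this text tells all that it offers.
- The arm moves only by the shell command python3 -m creep 'ROWS' [OPENING] [FORCE]. ROWS is a JSON object of lists of equal length, an entry for each row: "slide": the shift along the tool's x, y, z in m, a list of three; "twist": the turn about the tool's z in degrees. A call has 1 to 8 rows; each row shifts and turns the commanded pose from where the row before left it, along the tool's axes as they then stand; what a row does not reach is not made up. A row lasts 1/8 s, in which the tool goes at most 62.5 mm and 10.7 degrees, less where a joint would pass 70% of its speed; a pose out of reach is approached as far as the arm can. A call with a gripper value outside its range is refused whole. OPENING is the opening in per cent of the stroke, from 0 (shut) to 100 (fully open), set as the call begins (- or left out, the last holds). The fingers move at their own pace and stop on an object; FORCE is the grip in N (left out, the last holds). Time passes only in rows, so rows that do not move let the fingers close. It gives the time, the measured TCP pose, the force, the opening and the grip force at its end, in the units of the state.
- manip.get_obs(): the state, without advancing time (a new reading comes with each control period).
- manip.camera(name): name is "side" or "top"; returns (picture, depth): 400x640x3 uint8, blue, green, red; 400x640 float32, m along the optical axis (not along the pixel's ray), 0 where there is no reading.
- manip.camera_params(name): a dict with "intrinsics" (3x3 intrinsics, pixels), "R" (3x3) and "t" (3): a world point X has camera coordinates R X + t. Camera axes: x right, y down, z forward; pixel columns grow to the right and rows downward; lengths in m; the calibration is good to about 2 mm. A picture is of the moment at which its call begins. camera_params takes no time and is no camera call.
- manip.hand_in(): hands the job in; it is judged then, once.
The state is a dict: "clock": time; "joint_pos": joint angles; "joint_velocities": joint speeds; "tau": joint torques, N m; "position": TCP position; "ee_rot": TCP orientation; "ft_force": force on the tool from outside, world axes, zero at the start; "torque": the same for the moment, N m; "grip_width": opening from 0.0 (shut) to 1.0 (fully open); "grasp_force": force on a finger pad.
Only numpy, scipy, OpenCV 4.12 (cv2) and the standard library are available. Lean on these libraries where they do the work, as an engineer would, in place of code of your own. Each camera call takes 0.05 s, during which the arm holds its last target. There are 200 camera calls.

## Working session

There is one attempt and no reset: what is moved stays moved. The work goes in short steps, Python scripts to look and compute and a shell command to move; the robot and the scene stay as the last step left them, time stands still between calls to the robot, and variables do not carry over. Pictures are saved under pics/ and viewed, at most 14 in all, crops included, and the job is handed in when it is done.

```bash
mkdir -p pics; ls; python3 - <<'E'
from workcell import manip
import cv2,numpy as np
for n in ("top","side"):
    p,d=manip.camera(n); cv2.imwrite(f"pics/{n}0.png",p); np.save(f"{n}0.npy",d)
    c=manip.camera_params(n); print(n,c["intrinsics"].round(1).tolist(),(-c["R"].T@c["t"]).round(3),c["R"].round(3).tolist())
o=manip.get_obs(); print(o)
E
```

```text
pics
top [[366.7, 0.0, 316.4], [0.0, 366.7, 199.2], [0.0, 0.0, 1.0]] [ 0.472 -0.006  1.25 ] [[-0.011, -1.0, 0.013], [-0.995, 0.009, -0.095], [0.095, -0.014, -0.995]]
side [[437.1, 0.0, 321.8], [0.0, 437.1, 203.0], [0.0, 0.0, 1.0]] [0.072 0.575 0.84 ] [[-0.757, -0.654, -0.011], [-0.446, 0.528, -0.723], [0.478, -0.542, -0.691]]
{'clock': 0.1, 'joint_pos': array([ 1.24434554,  0.33280389, -0.06470539,  1.46088686,  0.02161439,
        1.3498867 , -0.08850288]), 'joint_velocities': array([ 0.0002709 , -0.00024579,  0.00231923, -0.00263608, -0.00221737,
       -0.00173236, -0.0004666 ]), 'tau': array([ 6.87545034e-04, -6.26747417e+01,  4.89535835e-02, -3.92432106e+01,
        1.63813296e-02,  6.92413174e-03,  4.27897623e-05]), 'position': array([ 0.18688999, -0.59604224,  0.2305844 ]), 'ee_rot': array([ 9.88479405e-01,  1.51354059e-01, -1.32591350e-04, -6.30606952e-04]), 'ft_force': array([ 0.46518814, -1.37600736, -0.23110974]), 'torque': array([ 0.03935972, -0.01834239,  0.01275468]), 'grasp_force': 0.0, 'grip_width': 1.0018419576881414}
```

View pics/top0.png

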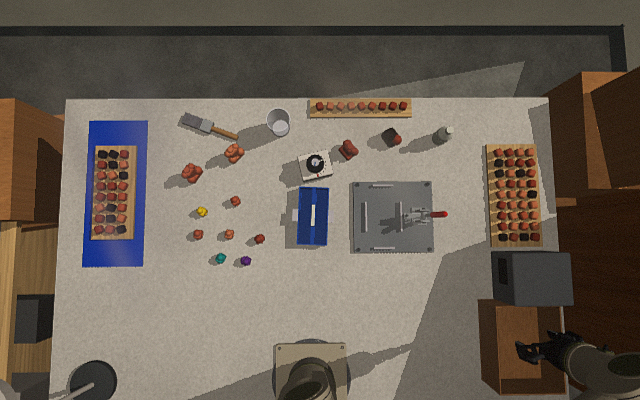

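View pics/side0.png

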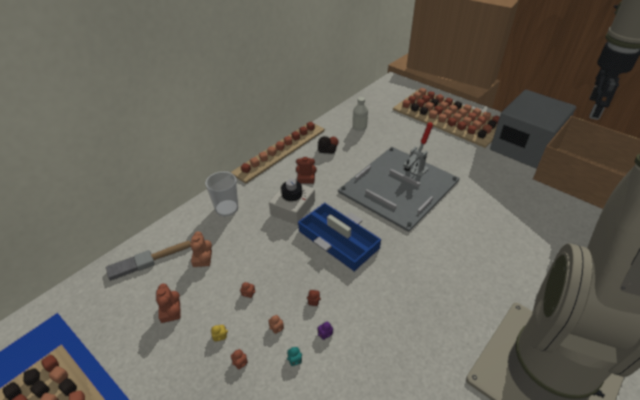

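Top view: terracotta candidates are at (235,201), (198,234), (229,234) and (259,239). The yellow (202,211), teal (220,258) and purple (246,261) ones are look-alikes. There is also a red blob at (397,140) beside the dark figurine. The carrier is at (313,216), the nest at (392,217), the clamp at (425,215) and the control box at (315,164). I'll enlarge these.

```bash
cat > h.py <<'E'
from workcell import manip
import cv2,numpy as np
from scipy.spatial.transform import Rotation as Rn
def cam(n): return manip.camera_params(n)
def ray(n,u,v,z):
    c=cam(n);C=-c["R"].T@c["t"];d=c["R"].T@np.linalg.inv(c["intrinsics"])@np.array([u,v,1.]);return C+d*(z-C[2])/d[2]
def pt(n,u,v,dep):
    c=cam(n);return c["R"].T@(dep*np.linalg.inv(c["intrinsics"])@np.array([u,v,1.])-c["t"])
def cloud(n,d):
    c=cam(n);v,u=np.mgrid[0:400,0:640];P=np.stack([u,v,np.ones_like(u)],-1)@np.linalg.inv(c["intrinsics"]).T*d[...,None]
    return (P-c["t"])@c["R"]
def proj(n,X):
    c=cam(n);q=c["intrinsics"]@(c["R"]@np.array(X)+c["t"]);return q[:2]/q[2]
def snap(n,name):
    p,d=manip.camera(n);cv2.imwrite(f"pics/{name}.png",p);np.save(name+".npy",d);return p,d
def tool(): # commanded-like pose: pos, yaw of tool x
    o=manip.get_obs();R=Rn.from_quat(o["ee_rot"]).as_matrix();return o,R
def go(x,y,z,yaw=None):
    """print shift in tool axes and twist to take TCP to x,y,z with tool y-axis along world angle yaw (deg, mod 180)"""
    o,R=tool();d=R.T@(np.array([x,y,z])-o["position"]);cur=np.degrees(np.arctan2(R[1,1],R[0,1]))
    print("slide mm",(d*1000).round(1),"pos",o["position"].round(4),"tooly deg %.1f tilt %s"%(cur,R[:2,2].round(3)),"t",round(o["clock"],2),end=" ")
    if yaw is not None: print("twist",round(-(((yaw-cur)+90)%180-90),1),end="")
    print()
E
python3 - <<'E'
from h import *
p=cv2.imread("pics/top0.png");q=cv2.imread("pics/side0.png")
r=lambda a,s:cv2.resize(a,s,interpolation=cv2.INTER_CUBIC)
m=np.vstack([np.hstack([r(p[185:275,185:275],(400,300)),r(p[120:165,330:410],(400,300))]),np.hstack([r(q[275:375,200:340],(400,300)),r(q[105:225,280:460],(400,300))])])
cv2.imwrite("pics/crop1.png",m)
P=cloud("top",np.load("top0.npy"))
hsv=cv2.cvtColor(p,cv2.COLOR_BGR2HSV)
M=((hsv[...,1]>110)&((hsv[...,0]<14)|(hsv[...,0]>172))).astype(np.uint8)
n,l,s,c=cv2.connectedComponentsWithStats(M)
for i in range(1,n):
    if s[i,4]>15 and 150<c[i][0]<470 and c[i][1]>120:
        print(c[i].round(1),s[i,4],ray("top",*c[i],0.018).round(3),hsv[l==i].mean(0).round(0), "zmax",P[l==i][:,2].max().round(3))
E
```

```text
[397. 139.] 63 [ 0.795 -0.303  0.018] [  6. 155. 107.] zmax 0.052
[348. 149.] 203 [ 0.761 -0.134  0.018] [  6. 148. 102.] zmax 1.25
[233.8 152.7] 245 [0.751 0.256 0.018] [  9. 156. 136.] zmax 1.25
[191.6 172.5] 275 [0.684 0.398 0.018] [  7. 157. 125.] zmax 0.085
[235.  200.6] 71 [0.587 0.25  0.018] [  7. 169. 129.] zmax 1.25
[438.8 213.9] 86 [ 0.535 -0.437  0.018] [  8. 167. 104.] zmax 0.157
[228.9 233.8] 73 [0.476 0.269 0.018] [  9. 159. 143.] zmax 0.04
[197.8 233.9] 75 [0.477 0.372 0.018] [  7. 162. 126.] zmax 0.043
[259.2 238.4] 74 [0.46  0.168 0.018] [  6. 169. 107.] zmax 0.04
```

View pics/crop1.png

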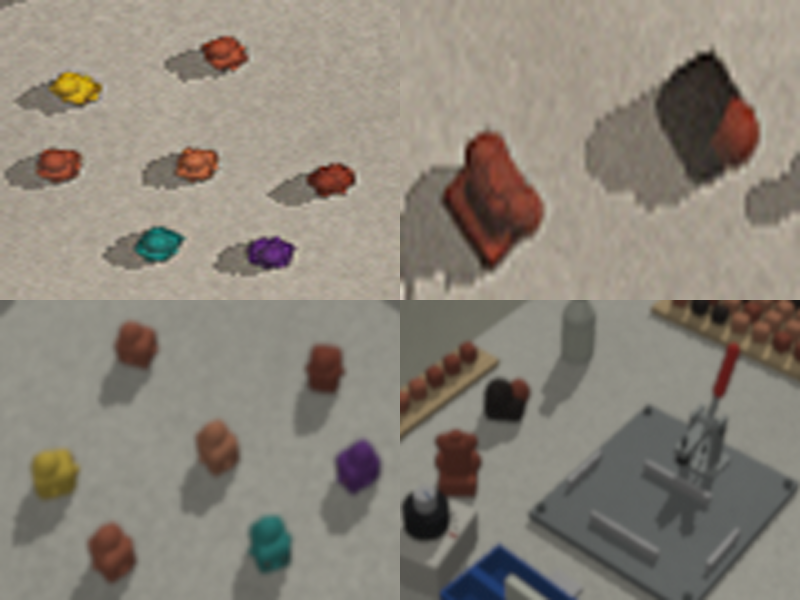

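Crop: four loose terracotta heads with buns are clear, and three terracotta-toned figurines are at (192,173), (233,153) and (348,149). The dark block with a red ball at (393,138) needs a depth check. The clamp is shut (handle up). Next I'll measure the carrier, nest, ring and that dark block.

```bash
python3 - <<'E'
from h import *
p=cv2.imread("pics/top0.png");d=np.load("top0.npy");P=cloud("top",d);hsv=cv2.cvtColor(p,cv2.COLOR_BGR2HSV)
q=cv2.imread("pics/side0.png");Q=cloud("side",np.load("side0.npy"))
print("dark z (mm)\n",(P[126:150:2,378:406:2,2]*1000).round(0).astype(int))
# carrier
M=((hsv[...,0]>100)&(hsv[...,0]<130)&(hsv[...,1]>120)).astype(np.uint8);M[:,:250]=0
n,l,s,c=cv2.connectedComponentsWithStats(M);i=1+np.argmax(s[1:,4]);pts=P[(l==i)&(P[...,2]>.029)&(P[...,2]<.045)];r=cv2.minAreaRect((pts[:,:2]*1000).astype(np.float32));print("carrier rim",r,len(pts))
# bar: bright pixels z>.05
b=(P[...,2]>.052)&(P[...,2]<.075)&(d>0);b[:,:295]=0;b[:,330:]=0;b[:188]=0;b[245:]=0
pp=P[b];print("bar",len(pp),pp.mean(0).round(4),cv2.minAreaRect((pp[:,:2]*1000).astype(np.float32)))
# deck: z 8..16
m=((P[...,2]>.007)&(P[...,2]<.017)&(hsv[...,1]<60)).astype(np.uint8);m[:,:340]=0;m[:,445:]=0;m[:170]=0;m[265:]=0
pp=P[m>0];print("deck",cv2.minAreaRect((pp[:,:2]*1000).astype(np.float32)),np.median(pp[:,2]))
# ring box
b=(P[...,2]>.071)&(P[...,2]<.1);b[:,:290]=0;b[:,335:]=0;b[:145]=0;b[185:]=0
pp=P[b];print("ring",len(pp),pp.mean(0),cv2.minEnclosingCircle((pp[:,:2]*1000).astype(np.float32)))
r=lambda a,s:cv2.resize(a,s,interpolation=cv2.INTER_CUBIC)
cv2.imwrite("pics/crop2.png",np.vstack([np.hstack([r(p[145:185,295:335],(400,300)),r(p[175:260,340:460],(400,300))]),np.hstack([r(q[170:230,260:330],(400,300)),r(q[125:165,300:350],(400,300))])]))
E
```

```text
dark z (mm)
 [[   1    3    4    5    2   -3    1    2   -3   -2    2    3   -1    5]
 [  -1    2   -3    4    6    1   30   33   -1   -1    5    3   -3   -1]
 [  -1   -1   -1    1 1250   53   54   46   33    1    2   -1    3    6]
 [   1    4    1   42   50   56   55   55   50   34    1    1    1    5]
 [   1    2   32   46   51   50   57   54   52   35    5    4    1   -4]
 [   2    2   30   45   51   54   53   49   49   44   45   -2    1   -4]
 [  -3    1   18   38   50   54   50   50   48   48   45   44    3    2]
 [   2    3   -3   34   45   42   49   43   45   48   48   42   -1   -4]
 [   1    5    2   -2   26   32   32   37   40   45   45   40    2   -1]
 [  -1   -2    0    1   11   27   34   38   35   40   36    1    2    8]
 [   4    1    5   -3   -2   21   30   31    6    5   -4    0    5    3]
 [   4   -1   -2    1    0    3    0    4    7   -2    5   -3    0    3]]
carrier rim ((533.3624877929688, -10.378009796142578), (99.308349609375, 191.49996948242188), 87.05230712890625) 316
bar 82 [ 0.5307 -0.0103  0.0649] ((532.0396118164062, -10.106803894042969), (9.73703670501709, 67.95913696289062), 89.46459197998047)
deck ((529.8541259765625, -282.85235595703125), (347.05157470703125, 322.87127685546875), 86.09757995605469) 0.012729962668700901
ring 249 [ 0.69976232 -0.01916618  0.0825784 ] ((701.0615844726562, -19.14116096496582), 28.720314025878906)
```

View pics/crop2.png

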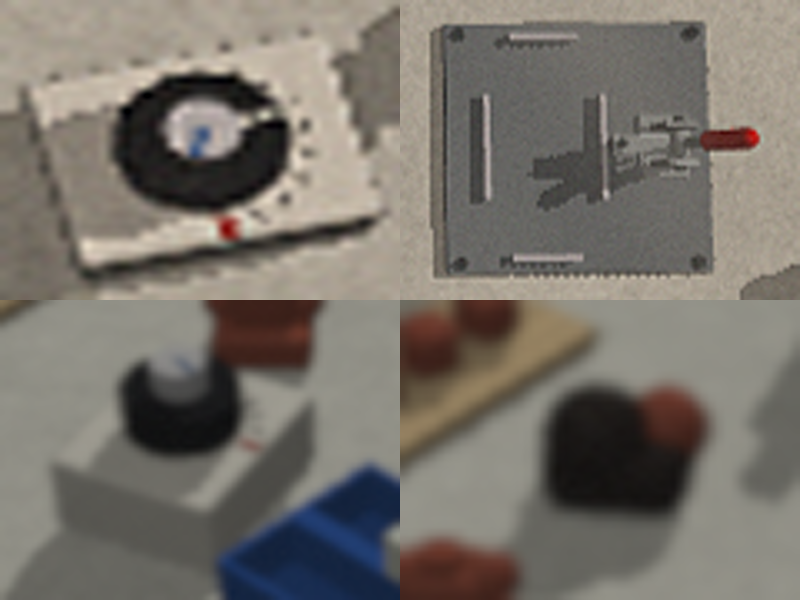

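The dark block with the red ball is one toy: its top is about 50 mm up, it has no bun and it is joined to the block. It isn't a head, so there are 4 heads. The ring pointer is at about (322,160), the red mark at (318,175) and the ring centre at (315,164), so roughly 108° clockwise. Next I'll get the nest rails precisely, then open the clamp.

```bash
python3 - <<'E'
from h import *
p=cv2.imread("pics/top0.png");d=np.load("top0.npy");P=cloud("top",d);g=p.min(2)
m=(g>135).astype(np.uint8);m[:,:354]=0;m[:,410:]=0;m[:183]=0;m[251:]=0
n,l,s,c=cv2.connectedComponentsWithStats(m)
for i in range(1,n):
    if s[i,4]>12: print("rail",c[i].round(1),s[i],ray("top",*c[i],.024).round(4))
for u,v in((235,200.6),(228.9,233.8),(197.8,233.9),(259.2,238.4)): print(ray("top",u,v,.02).round(4))
b=(P[...,2]>.08)&(P[...,2]<.17);b[:,:400]=0;b[:,452:]=0;b[:195]=0;b[235:]=0
for x in P[b][np.argsort(-P[b][:,1])][::4]: print(x.round(3),end=" ")
go(0.5289,-.385,.2)
E
```

```text
rail [382.5 185. ] [373 185  20   1  20] [ 0.6348 -0.2478  0.024 ]
rail [365.7 214.4] [365 202   2  30  41] [ 0.5358 -0.1887  0.024 ]
rail [400.8 207.8] [400 202   2  14  17] [ 0.5569 -0.3074  0.024 ]
rail [384.1 247.6] [374 247  21   2  33] [ 0.4247 -0.2472  0.024 ]
[0.5869 0.2496 0.02  ]
[0.476  0.2687 0.02  ]
[0.4768 0.3718 0.02  ]
[0.4597 0.168  0.02  ]
[ 0.527 -0.312  0.081] [ 0.548 -0.368  0.081] [ 0.523 -0.37   0.081] [ 0.548 -0.375  0.08 ] [ 0.532 -0.376  0.094] [ 0.525 -0.377  0.092] [ 0.528 -0.379  0.093] [ 0.545 -0.381  0.081] [ 0.528 -0.381  0.106] [ 0.531 -0.383  0.112] [ 0.521 -0.384  0.107] [ 0.533 -0.385  0.115] [ 0.533 -0.386  0.122] [ 0.53  -0.388  0.125] [ 0.529 -0.389  0.13 ] [ 0.524 -0.391  0.125] [ 0.526 -0.392  0.131] [ 0.526 -0.393  0.136] [ 0.532 -0.394  0.134] [ 0.529 -0.395  0.138] [ 0.529 -0.396  0.144] [ 0.535 -0.397  0.134] [ 0.529 -0.399  0.145] [ 0.525 -0.4    0.151] [ 0.52  -0.402  0.137] [ 0.528 -0.403  0.152] [ 0.52  -0.405  0.135] [ 0.525 -0.406  0.15 ] [ 0.528 -0.409  0.153] [ 0.534 -0.41   0.148] [ 0.534 -0.414  0.148] slide mm [389.5 -99.   30.7] pos [ 0.1869 -0.596   0.2306] tooly deg -72.6 tilt [-0.     0.001] t 0.1
```

```bash
python3 -m creep '{"slide":[[0,0,0],[0,0,0],[0.057,-0.02,0],[0.057,-0.04,0],[0.043,-0.042,0],[0.043,-0.042,0],[0.043,-0.042,0],[0.05,-0.02,0]],"twist":[8.7,8.7,0,0,0,0,0,0]}' 0 40
python3 -m creep '{"slide":[[0.05,-0.035,0],[0,0,0],[0,0,0]],"twist":[0,0,0]}'
python3 -c "from h import *; go(.53,-.355,.112,-90)"
```

```text
clock: 1.1
position: [0.4755, -0.3922, 0.2317]
ee_rot: [1.0, 0.001, 0.0, 0.0]
ft_force: [-0.7, -1.2, 1.0]
grip_width: 0.0
grasp_force: 0.0
clock: 1.48
position: [0.5238, -0.3596, 0.2308]
ee_rot: [1.0, 0.0, -0.001, -0.0]
ft_force: [0.4, -0.3, -0.5]
grip_width: -0.001
grasp_force: 0.0
slide mm [  6.4  -4.6 118.8] pos [ 0.5238 -0.3596  0.2308] tooly deg -90.0 tilt [-0.001  0.   ] t 1.48 twist 0.0
```

```bash
python3 -m creep '{"slide":[[0.006,-0.005,0.04],[0,0,0.04],[0,0,0.037],[0,0,0],[0,0.012,0],[0,0.012,0.002],[0,0.012,0.003],[0,0.012,0.003]],"twist":[0,0,0,0,0,0,0,0]}'
python3 -m creep '{"slide":[[0,0.012,0.004],[0,0.012,0.004],[0,0.012,0.004],[0,0.012,0.004],[0,0.008,0.006],[0,0,0.008],[0,0,0]],"twist":[0,0,0,0,0,0,0]}'
python3 -m creep '{"slide":[[0,0,-0.04],[0,0,-0.05],[0,0,-0.05],[0,0,0]],"twist":[0,0,0,0]}'
python3 - <<'E'
from h import *
p,d=snap("top","top1");P=cloud("top",d)
hsv=cv2.cvtColor(p,cv2.COLOR_BGR2HSV)
M=((hsv[...,1]>110)&((hsv[...,0]<14)|(hsv[...,0]>172)));M[:,:415]=0;M[:,470:]=0;M[:190]=0;M[240:]=0
print(P[M].min(0),P[M].max(0),np.argwhere(M).mean(0))
E
```

```text
clock: 2.48
position: [0.5314, -0.3999, 0.1072]
ee_rot: [1.0, 0.001, 0.0, -0.002]
ft_force: [-0.7, 11.2, 3.4]
grip_width: -0.001
grasp_force: 4.8
clock: 3.35
position: [0.5299, -0.4576, 0.0752]
ee_rot: [1.0, 0.0, -0.001, -0.001]
ft_force: [-0.8, 0.6, -0.4]
grip_width: 0.003
grasp_force: 0.0
clock: 3.85
position: [0.5322, -0.4591, 0.2221]
ee_rot: [1.0, 0.0, 0.003, 0.003]
ft_force: [0.8, 0.6, -0.5]
grip_width: -0.001
grasp_force: 0.0
[ 0.47153159 -0.45936352  0.04549652] [ 0.54239633 -0.00638616  1.25033733] [214.90243902 441.09756098]
```

Clamp is open (handle at about z 0.05). Next I turn the tool y axis along world x and go towards head A.

```bash
cat >> h.py <<'E'
def heads():
    p,d=snap("top","hd%d"%(manip.get_obs()["clock"]*100));hsv=cv2.cvtColor(p,cv2.COLOR_BGR2HSV)
    M=((hsv[...,1]>110)&((hsv[...,0]<14)|(hsv[...,0]>172))).astype(np.uint8);n,l,s,c=cv2.connectedComponentsWithStats(M)
    for i in range(1,n):
        if s[i,4]>15 and 150<c[i][0]<350 and c[i][1]>130:
            r=cv2.minAreaRect(np.argwhere(l==i).astype(np.float32)); print(c[i].round(1),s[i,4],ray("top",*c[i],.02).round(3),np.round(r[1],1),round(r[2]))
E
python3 -m creep '{"slide":[[0,0,0],[0,0,0],[0,0,0],[0,0,0],[0,0,0],[0,0,0],[0,0,0],[0,0,0]],"twist":[-10,-10,-10,-10,-10,-10,-10,-10]}' 75 40
python3 -m creep '{"slide":[[0,0,0],[0.04,0,0],[0.06,0,0],[0.06,0,0],[0.06,0,0],[0.06,0,0],[0.06,0,0],[0.06,0,0]],"twist":[-10,0,0,0,0,0,0,0]}'
python3 -m creep '{"slide":[[0.06,-0.02,0],[0.06,-0.02,0],[0.06,-0.02,0],[0.04,-0.01,0],[0,0,0],[0,0,0]],"twist":[0,0,0,0,0,0]}'
python3 -c "from h import *; heads(); go(.46,.168,.10,0)"
```

```text
clock: 4.9
position: [0.5298, -0.4576, 0.2146]
ee_rot: [0.764, 0.645, -0.0, -0.001]
ft_force: [-0.7, 0.1, -0.9]
grip_width: 0.747
grasp_force: 0.0
clock: 5.9
position: [0.529, -0.0562, 0.2152]
ee_rot: [0.707, 0.707, -0.001, -0.0]
ft_force: [1.4, -0.4, -0.1]
grip_width: 0.75
grasp_force: 0.0
clock: 6.65
position: [0.4605, 0.1585, 0.2154]
ee_rot: [0.707, 0.707, -0.001, -0.0]
ft_force: [0.5, -0.3, -0.3]
grip_width: 0.747
grasp_force: 0.0
[348.1 149.2] 208 [ 0.76  -0.134  0.02 ] [17.8 14.3] 41
[233.8 152.8] 250 [0.75  0.255 0.02 ] [15.6 18.4] 45
[191.6 172.6] 272 [0.683 0.397 0.02 ] [17. 18.] 55
[235.1 200.5] 71 [0.587 0.249 0.02 ] [9.2 7.8] 45
[261.4 238.1] 37 [0.461 0.161 0.02 ] [5. 8.] 90
slide mm [ 10.   -0.7 115.6] pos [0.4608 0.1581 0.2156] tooly deg -0.1 tilt [-0.001 -0.001] t 6.7 twist -0.1
```

```bash
python3 -m creep '{"slide":[[0.005,-0.001,0.05],[0.005,0,0.06],[0,0,0.05],[0,0,0.03],[0,0,0.015],[0,0,0.009],[0,0,0]],"twist":[0,0,0,0,0,0,0]}'
python3 -m creep '{"slide":[[0,0,0],[0,0,0],[0,0,0],[0,0,0],[0,0,0]],"twist":[0,0,0,0,0]}' 0 40
python3 -m creep '{"slide":[[0,0,-0.03],[0,0,-0.05],[0,0,-0.05],[0,0,0]],"twist":[0,0,0,0]}'
python3 -c "from h import *; snap('side','s_a'); go(.532-.042,.016,.15,-2)"
```

```text
clock: 7.58
position: [0.4602, 0.1692, 0.0026]
ee_rot: [0.707, 0.707, 0.0, 0.0]
ft_force: [-0.2, 0.0, 0.2]
grip_width: 0.752
grasp_force: 0.0
clock: 8.2
position: [0.4606, 0.1696, 0.0035]
ee_rot: [0.707, 0.707, 0.001, 0.001]
ft_force: [-2.1, -1.5, 8.0]
grip_width: 0.412
grasp_force: 39.0
clock: 8.7
position: [0.462, 0.1703, 0.1363]
ee_rot: [0.707, 0.707, 0.003, 0.002]
ft_force: [-0.6, -0.8, -0.3]
grip_width: 0.41
grasp_force: 40.0
slide mm [-153.6   29.2  -15.8] pos [0.4609 0.1696 0.1341] tooly deg -0.0 tilt [ 0.004 -0.   ] t 8.75 twist 2.0
```

View pics/s_a.png

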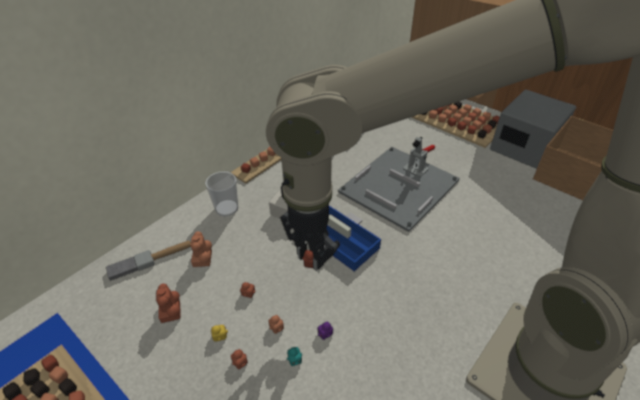

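```bash
python3 -m creep '{"slide":[[-0.04,0.01,0],[-0.055,0.01,0],[-0.04,0.01,0],[-0.018,0,0],[0,0,0.04],[0,0,0.04],[0,0,0.03],[0,0,0]],"twist":[0,0,0,2,0,0,0,0]}'
python3 -c "from h import *; go(.491,.017,.008,-2)"
```

```text
clock: 9.75
position: [0.4875, 0.0173, 0.0202]
ee_rot: [0.719, 0.695, -0.001, -0.002]
ft_force: [-0.6, 0.3, -0.0]
grip_width: 0.295
grasp_force: 42.8
slide mm [-0.2  3.6 12.2] pos [0.4875 0.0173 0.0202] tooly deg -1.9 tilt [-0.005  0.001] t 9.75 twist 0.1
```

```bash
python3 -m creep '{"slide":[[0,0.003,0.006],[0,0,0.005],[0,0,0],[0,0,0],[0,0,0],[0,0,-0.03],[0,0,-0.06],[0,0,-0.06]],"twist":[0,0,0,0,0,0,0,0]}'
python3 -c "from h import *; print(tool()[0]['ft_force'],tool()[0]['grip_width'])"
```

```text
clock: 10.75
position: [0.4926, 0.0166, 0.1635]
ee_rot: [0.719, 0.695, 0.0, 0.0]
ft_force: [1.8, -0.2, -0.1]
grip_width: 0.301
grasp_force: 43.1
[ 1.7964285  -0.18802686 -0.09652123] 0.3006807642238841
```

I forgot the opening value, so the head is still held. Going back down to release.

```bash
python3 -m creep '{"slide":[[0,0,0.06],[0,0,0.06],[0,0,0.03],[0,0,0.002],[0,0,0]],"twist":[0,0,0,0,0]}'
python3 -m creep '{"slide":[[0,0,0],[0,0,0],[0,0,0],[0,0,-0.03],[0,0,-0.06],[0.03,-0.01,-0.05]],"twist":[0,0,0,0,0,0]}' 55
python3 -c "from h import *; go(.476,.269,.15,0)"
```

```text
clock: 11.38
position: [0.4931, 0.0164, 0.0097]
ee_rot: [0.719, 0.695, 0.0, 0.0]
ft_force: [0.6, 0.7, 0.2]
grip_width: 0.293
grasp_force: 50.7
clock: 12.12
position: [0.4843, 0.0452, 0.1513]
ee_rot: [0.721, 0.693, 0.0, 0.0]
ft_force: [2.1, 0.9, 0.1]
grip_width: 0.55
grasp_force: 0.0
slide mm [223.3 -16.9   1.3] pos [0.4843 0.0452 0.1513] tooly deg -2.2 tilt [ 0.001 -0.   ] t 12.12 twist -2.2
```

```bash
python3 -c "from h import *; heads()"
python3 -m creep '{"slide":[[0.03,-0.003,0],[0.05,-0.003,0],[0.06,-0.003,0],[0.055,0,0],[0.028,0,0],[0,0,0],[0,0,0]],"twist":[-2,0,0,0,0,0,0]}' 75
python3 -c "from h import *; go(.476,.269,.002,0)"
```

```text
[348.1 149.2] 202 [ 0.76  -0.134  0.02 ] [17.7 14.5] 41
[233.8 152.7] 251 [0.751 0.255 0.02 ] [15.6 18.4] 45
[191.6 172.5] 275 [0.683 0.397 0.02 ] [17.  18.4] 55
[235.  200.5] 72 [0.587 0.25  0.02 ] [9.2 7.8] 45
[228.9 233.8] 73 [0.476 0.269 0.02 ] [10.  8.] 0
[197.8 233.9] 75 [0.477 0.372 0.02 ] [9. 9.] 0
clock: 13.05
position: [0.4761, 0.2687, 0.1491]
ee_rot: [0.707, 0.707, -0.0, 0.0]
ft_force: [0.4, -0.0, -0.4]
grip_width: 0.751
grasp_force: 0.0
slide mm [  0.4  -0.  147.1] pos [0.4761 0.2687 0.1491] tooly deg -0.0 tilt [-0.    -0.001] t 13.05 twist -0.0
```

```bash
python3 -m creep '{"slide":[[0,0,0.05],[0,0,0.05],[0,0,0.03],[0,0,0.012],[0,0,0.005],[0,0,0]],"twist":[0,0,0,0,0,0]}'
python3 -m creep '{"slide":[[0,0,0],[0,0,0],[0,0,0],[0,0,0],[0,0,0],[0,0,-0.03],[0,0,-0.05],[0,0,-0.05]],"twist":[0,0,0,0,0,0,0,0]}' 0 60
python3 -m creep '{"slide":[[-0.04,0.02,0],[-0.055,0.02,0],[-0.055,0.02,0],[-0.05,0.02,0],[-0.035,0.019,0],[-0.019,0,0],[0,0,0],[0,0,0]],"twist":[0,0,0,0,0,2,0,0]}'
python3 -c "from h import *; go(.575,.0145,.009,-2)"
```

```text
clock: 13.8
position: [0.4766, 0.2697, 0.0032]
ee_rot: [0.707, 0.707, 0.001, 0.0]
ft_force: [0.1, 0.7, -0.2]
grip_width: 0.749
grasp_force: 0.0
clock: 14.8
position: [0.4756, 0.2697, 0.134]
ee_rot: [0.707, 0.707, -0.0, 0.0]
ft_force: [1.2, 0.4, -0.6]
grip_width: 0.362
grasp_force: 57.2
clock: 15.8
position: [0.5744, 0.0177, 0.1326]
ee_rot: [0.718, 0.696, 0.0, -0.0]
ft_force: [-0.1, 0.8, -0.5]
grip_width: 0.357
grasp_force: 57.2
slide mm [ -3.3   0.7 123.6] pos [0.5744 0.0177 0.1326] tooly deg -1.8 tilt [0. 0.] t 15.8 twist 0.2
```

```bash
python3 -m creep '{"slide":[[-0.003,0,0.04],[0,0,0.04],[0,0,0.03],[0,0,0.01],[0,0,0.002],[0,0,0]],"twist":[0,0,0,0,0,0]}'
python3 -m creep '{"slide":[[0,0,0],[0,0,0],[0,0,0],[0,0,-0.03],[0,0,-0.06],[0.03,0,-0.05],[0.05,0,0]],"twist":[0,0,0,0,0,0,0]}' 55
python3 -c "from h import *; heads(); go(.587,.25,.002,0)"
```

```text
clock: 16.55
position: [0.5755, 0.0133, 0.0115]
ee_rot: [0.719, 0.695, 0.001, 0.001]
ft_force: [-0.2, -0.3, -0.7]
grip_width: 0.36
grasp_force: 57.2
clock: 17.42
position: [0.5802, 0.0921, 0.1547]
ee_rot: [0.721, 0.693, 0.002, 0.003]
ft_force: [0.5, 0.6, -0.8]
grip_width: 0.557
grasp_force: 0.0
[348.2 149.1] 199 [ 0.76  -0.134  0.02 ] [17.8 14.6] 41
[233.8 152.8] 248 [0.75  0.255 0.02 ] [15.6 18.4] 45
[191.6 172.5] 274 [0.684 0.397 0.02 ] [17.  18.4] 55
[235.1 200.5] 71 [0.587 0.249 0.02 ] [9.2 7.8] 45
[305.1 202.7] 57 [0.578 0.014 0.02 ] [7. 8.] 90
[197.6 233.8] 71 [0.477 0.372 0.02 ] [9. 9.] 0
slide mm [148.    4.3 151.8] pos [0.5776 0.1016 0.1532] tooly deg -1.7 tilt [0.005 0.004] t 17.48 twist -1.7
```

```bash
python3 -m creep '{"slide":[[0.05,0.004,0],[0.05,0.002,0],[0.038,0,0],[0.009,0,0],[0,0,0],[0,0,0]],"twist":[-2,0,0,0,0,0]}' 75
python3 -c "from h import *; go(.587,.25,.002,0)"
python3 -m creep '{"slide":[[0,0,0.05],[0,0,0.05],[0,0,0.03],[0,0,0.015],[0,0,0.006],[0,0,0]],"twist":[0,0,0,0,0,0]}'
python3 -m creep '{"slide":[[0,0,0],[0,0,0],[0,0,0],[0,0,0],[0,0,0],[0,0,-0.03],[0,0,-0.05],[0,0,-0.05]],"twist":[0,0,0,0,0,0,0,0]}' 0 60
python3 -c "from h import *; go(.5735,-.0375,.13,-2)"
```

```text
clock: 18.23
position: [0.5859, 0.2375, 0.1501]
ee_rot: [0.708, 0.706, -0.0, 0.0]
ft_force: [0.3, 1.1, 0.1]
grip_width: 0.748
grasp_force: 0.0
slide mm [ 12.6   1.1 148.1] pos [0.5859 0.2375 0.1501] tooly deg -0.1 tilt [ 0.    -0.001] t 18.23 twist -0.1
clock: 18.98
position: [0.5859, 0.2394, 0.0001]
ee_rot: [0.707, 0.707, 0.0, 0.0]
ft_force: [0.2, -0.4, -0.3]
grip_width: 0.744
grasp_force: 0.0
clock: 19.98
position: [0.5851, 0.2395, 0.1311]
ee_rot: [0.707, 0.707, 0.0, 0.0]
ft_force: [0.0, 0.6, -0.6]
grip_width: 0.374
grasp_force: 55.7
slide mm [-277.   -11.7    1.1] pos [0.5851 0.2395 0.1311] tooly deg 0.0 tilt [ 0. -0.] t 19.98 twist 2.0
```

```bash
python3 -m creep '{"slide":[[0,0,0.05],[0,0,0.05],[0,0,0.025],[0,0,0.004],[0,0,0]],"twist":[0,0,0,0,0]}'
python3 -m creep '{"slide":[[0,0,0],[0,0,0],[0,0,0],[0.011,0,0],[0,0,0]],"twist":[0,0,0,0,0]}' 70
python3 -m creep '{"slide":[[0,0,0],[0,0,0],[0,0,0],[0,0,0],[0,0,0],[0,0,-0.03],[0,0,-0.05],[0,0,-0.05]],"twist":[0,0,0,0,0,0,0,0]}' 0 60
python3 -m creep '{"slide":[[-0.04,-0.002,0],[-0.06,-0.002,0],[-0.06,-0.002,0],[-0.06,-0.002,0],[-0.045,-0.002,0],[-0.022,0,0],[0,0,0],[0,0,0]],"twist":[0,0,0,0,0,2,0,0]}'
python3 -c "from h import *; go(.573,-.0375,.011,-2)"
```

```text
clock: 20.6
position: [0.5854, 0.2397, 0.0008]
ee_rot: [0.707, 0.707, 0.0, 0.0]
ft_force: [0.0, 1.2, -0.2]
grip_width: 0.363
grasp_force: 56.7
clock: 21.22
position: [0.5848, 0.2523, 0.0005]
ee_rot: [0.706, 0.708, 0.0, -0.0]
ft_force: [-0.7, -0.2, 0.4]
grip_width: 0.701
grasp_force: 0.0
clock: 22.22
position: [0.5848, 0.2502, 0.131]
ee_rot: [0.707, 0.707, -0.001, -0.0]
ft_force: [1.1, 0.4, 0.0]
grip_width: 0.368
grasp_force: 56.4
clock: 23.22
position: [0.5753, -0.0341, 0.1303]
ee_rot: [0.718, 0.696, 0.0, -0.0]
ft_force: [-0.2, 0.5, -0.7]
grip_width: 0.368
grasp_force: 56.3
slide mm [ -3.5  -2.2 119.3] pos [ 0.5753 -0.0341  0.1303] tooly deg -1.8 tilt [-0.     0.001] t 23.23 twist 0.2
```

```bash
python3 -m creep '{"slide":[[-0.003,-0.002,0.04],[0,0,0.04],[0,0,0.028],[0,0,0.009],[0,0,0.002],[0,0,0]],"twist":[0,0,0,0,0,0]}'
python3 -m creep '{"slide":[[0,0,0],[0,0,0],[0,0,0],[0,0,-0.03],[0,0,-0.06],[0.05,-0.02,-0.05],[0.06,-0.02,0],[0.06,-0.02,0]],"twist":[0,0,0,0,0,0,0,0]}' 55
python3 -m creep '{"slide":[[0.06,-0.02,0],[0.03,-0.01,0],[0,0,0],[0,0,0]],"twist":[-2,0,0,0]}'
python3 -c "from h import *; heads(); go(.477,.372,.002,0)"
```

```text
clock: 23.98
position: [0.574, -0.0389, 0.0124]
ee_rot: [0.719, 0.695, 0.001, 0.001]
ft_force: [-0.6, 0.2, 0.4]
grip_width: 0.373
grasp_force: 56.4
clock: 24.98
position: [0.522, 0.1249, 0.1447]
ee_rot: [0.72, 0.694, 0.001, 0.001]
ft_force: [1.7, 0.4, -0.4]
grip_width: 0.549
grasp_force: 0.0
clock: 25.48
position: [0.495, 0.2126, 0.1437]
ee_rot: [0.707, 0.707, -0.0, 0.0]
ft_force: [0.1, 0.9, 0.2]
grip_width: 0.548
grasp_force: 0.0
[348.1 149.1] 203 [ 0.76  -0.134  0.02 ] [17.8 14.6] 41
[233.8 152.7] 244 [0.75  0.255 0.02 ] [15.6 18.4] 45
[191.6 172.6] 276 [0.683 0.397 0.02 ] [17.  18.4] 55
[304.8 203. ] 65 [0.576 0.015 0.02 ] [8. 9.] 90
[319.8 203.7] 63 [ 0.574 -0.035  0.02 ] [8. 8.] 90
[304.6 227.7] 62 [0.494 0.016 0.02 ] [8. 8.] 90
slide mm [159.9 -18.5 141.6] pos [0.4952 0.2122 0.1437] tooly deg -0.1 tilt [ 0.    -0.001] t 25.52 twist -0.1
```

```bash
python3 - <<'E'
from h import *
p,d=snap("side","s2");hsv=cv2.cvtColor(p,cv2.COLOR_BGR2HSV)
M=((hsv[...,1]>95)&((hsv[...,0]<14)|(hsv[...,0]>172))).astype(np.uint8);n,l,s,c=cv2.connectedComponentsWithStats(M)
for i in range(1,n):
    if s[i,4]>40: print(c[i].round(0),s[i,4],ray("side",*c[i],.018).round(3))
E
```

```text
[545.  81.] 1979 [ 0.432 -1.125  0.018]
[456. 114.] 1379 [ 0.58  -0.703  0.018]
[333. 141.] 51 [ 0.802 -0.312  0.018]
[429. 148.] 46 [ 0.548 -0.475  0.018]
[306. 170.] 378 [ 0.77  -0.148  0.018]
[244. 168.] 54 [ 0.918 -0.036  0.018]
[320. 230.] 84 [0.58  0.01  0.018]
[200. 250.] 537 [0.76  0.249 0.018]
[345. 247.] 106 [0.495 0.013 0.018]
[168. 303.] 685 [0.692 0.392 0.018]
[239. 359.] 193 [0.475 0.376 0.018]
[ 54. 369.] 415 [0.736 0.626 0.018]
[ 76. 395.] 144 [0.653 0.622 0.018]
[ 19. 397.] 75 [0.731 0.694 0.018]
[ 48. 396.] 105 [0.691 0.658 0.018]
```

```bash
ls -t pics | head -3
```

```text
s2.png
hd2547.png
hd1742.png
```

```bash
python3 -m creep '{"slide":[[0.05,-0.006,0],[0.055,-0.006,0],[0.04,-0.006,0],[0.015,0,0],[0,0,0],[0,0,0],[0,0,0]],"twist":[0,0,0,0,0,0,0]}' 75
python3 -c "from h import *; go(.477,.372,.002,0)"
```

```text
clock: 26.45
position: [0.4776, 0.3718, 0.1438]
ee_rot: [0.708, 0.706, -0.0, 0.001]
ft_force: [-0.4, 0.5, -0.2]
grip_width: 0.747
grasp_force: 0.0
slide mm [  0.3  -0.6 141.8] pos [0.4776 0.3718 0.1438] tooly deg -0.1 tilt [ 0.001 -0.001] t 26.45 twist -0.1
```

```bash
python3 -m creep '{"slide":[[0,0,0.05],[0,0,0.05],[0,0,0.025],[0,0,0.012],[0,0,0.005],[0,0,0]],"twist":[0,0,0,0,0,0]}'
python3 -m creep '{"slide":[[0,0,0],[0,0,0],[0,0,0],[0,0,0],[0,0,0],[0,0,-0.03],[0,0,-0.05],[0,0,-0.05]],"twist":[0,0,0,0,0,0,0,0]}' 0 60
python3 -m creep '{"slide":[[-0.04,0.002,0],[-0.06,0.002,0],[-0.06,0.002,0],[-0.06,0.002,0],[-0.06,0.002,0],[-0.06,0.002,0],[-0.045,0,0],[-0.022,0,0]],"twist":[0,0,0,0,0,0,0,2]}'
python3 -m creep '{"slide":[[0,0,0],[0,0,0]],"twist":[0,0]}'
python3 -c "from h import *; go(.489,-.0355,.011,-2)"
```

```text
clock: 27.2
position: [0.4771, 0.3737, 0.0026]
ee_rot: [0.707, 0.707, 0.001, 0.0]
ft_force: [-0.4, 0.3, -0.1]
grip_width: 0.751
grasp_force: 0.0
clock: 28.2
position: [0.4764, 0.3734, 0.1333]
ee_rot: [0.707, 0.707, -0.0, 0.0]
ft_force: [0.5, 1.1, -0.4]
grip_width: 0.35
grasp_force: 56.8
clock: 29.2
position: [0.4884, -0.0362, 0.132]
ee_rot: [0.721, 0.693, -0.0, 0.0]
ft_force: [1.3, 0.7, -0.3]
grip_width: 0.35
grasp_force: 56.7
clock: 29.45
position: [0.4888, -0.0316, 0.132]
ee_rot: [0.719, 0.696, 0.0, -0.0]
ft_force: [0.7, 0.7, -0.8]
grip_width: 0.35
grasp_force: 56.7
slide mm [ -3.9   0.3 121. ] pos [ 0.4888 -0.0316  0.132 ] tooly deg -1.9 tilt [0.    0.001] t 29.45 twist 0.1
```

```bash
python3 -m creep '{"slide":[[-0.004,0,0.04],[0,0,0.04],[0,0,0.028],[0,0,0.011],[0,0,0.002],[0,0,0]],"twist":[0,0,0,0,0,0]}'
python3 -m creep '{"slide":[[0,0,0],[0,0,0],[0,0,0],[0,0,-0.03],[0,0,-0.06],[0,0,-0.06],[0.06,0,0],[0.06,0,0]],"twist":[0,0,0,0,0,0,0,0]}' 55
python3 -m creep '{"slide":[[0.06,0,0],[0,0,0],[0,0,0],[0,0,0],[0,0,0],[0,0,0],[0,0,0],[0,0,0]],"twist":[0,0,10,10,10,10,10,10]}' 60
python3 -m creep '{"slide":[[0,0,0],[0,0,0],[0,0,0],[0,0,0]],"twist":[10,10,10,0]}'
python3 - <<'E'
from h import *
heads();p=cv2.imread("pics/hd%d.png"%0) if 0 else None
import glob,os
f=max(glob.glob("pics/hd*.png"),key=os.path.getmtime);p=cv2.imread(f)
d=np.load(os.path.basename(f)[:-4]+".npy");P=cloud("top",d)
b=(P[...,2]>.055)&(P[...,2]<.072)&(d>0);b[:,:295]=0;b[:,330:]=0;b[:190]=0;b[245:]=0
pp=P[b];print("bar",len(pp),pp.mean(0).round(4),cv2.minAreaRect((pp[:,:2]*1000).astype(np.float32)))
cv2.imwrite("pics/crop3.png",cv2.resize(p[140:260,180:360],(780,520),interpolation=cv2.INTER_CUBIC))
go(.532,-.010,.04,-92)
E
```

```text
clock: 30.2
position: [0.4893, -0.0371, 0.0118]
ee_rot: [0.719, 0.695, 0.0, 0.001]
ft_force: [-0.6, -0.5, -0.7]
grip_width: 0.347
grasp_force: 56.8
clock: 31.2
position: [0.4933, 0.083, 0.1619]
ee_rot: [0.72, 0.694, 0.001, 0.001]
ft_force: [1.9, 0.3, -0.5]
grip_width: 0.551
grasp_force: 0.0
clock: 32.2
position: [0.4948, 0.1416, 0.1608]
ee_rot: [0.971, 0.239, -0.0, 0.0]
ft_force: [0.0, 0.7, -0.6]
grip_width: 0.601
grasp_force: 0.0
clock: 32.7
position: [0.4948, 0.1418, 0.1609]
ee_rot: [1.0, -0.017, 0.0, 0.0]
ft_force: [0.3, -0.0, -0.9]
grip_width: 0.601
grasp_force: 0.0
[348. 149.] 200 [ 0.76  -0.134  0.02 ] [17.8 14.6] 41
[233.9 152.7] 248 [0.751 0.255 0.02 ] [15.6 18.4] 45
[191.6 172.6] 273 [0.683 0.397 0.02 ] [17. 18.] 55
[304.8 203. ] 64 [0.577 0.015 0.02 ] [8.9 8. ] 27
[319.8 203.7] 63 [ 0.574 -0.035  0.02 ] [8. 8.] 90
[304.6 227.7] 62 [0.494 0.016 0.02 ] [8. 8.] 90
[320.7 228.8] 62 [ 0.489 -0.037  0.02 ] [9. 7.] 0
bar 83 [ 0.5317 -0.0082  0.0648] ((532.00732421875, -8.169214248657227), (11.614883422851562, 68.50454711914062), 85.62225341796875)
slide mm [ 41.9 150.7 120.9] pos [0.4948 0.142  0.1609] tooly deg -91.8 tilt [ 0. -0.] t 32.75 twist 0.2
```

View pics/crop3.png

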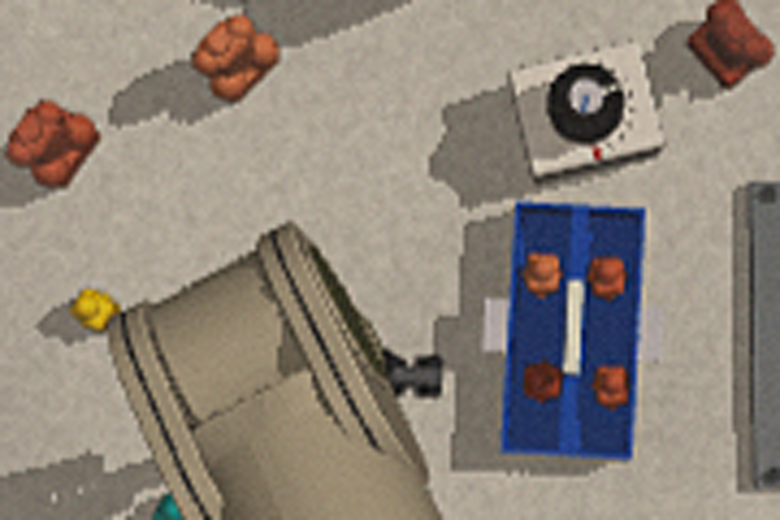

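Crop: all four heads stand in the troughs, two on each side of the bar at (313,215). Nothing terracotta remains loose and the figurines still stand. The carrier is yawed about -3.5°. Next I grasp the bar.

```bash
python3 -m creep '{"slide":[[0.01,0.04,0],[0.02,0.055,0],[0.012,0.045,0],[0,0.009,0],[0,0,0],[0,0,0]],"twist":[0,0,0,1.7,0,0]}' 55 110
python3 -c "from h import *; go(.532,-.009,.034,-93.5)"
```

```text
clock: 33.5
position: [0.5314, -0.0062, 0.161]
ee_rot: [1.0, -0.03, 0.0, -0.0]
ft_force: [-0.4, -0.3, 1.3]
grip_width: 0.552
grasp_force: 0.0
slide mm [  0.8   2.8 127. ] pos [ 0.5314 -0.0062  0.161 ] tooly deg -93.5 tilt [0. 0.] t 33.5 twist 0.0
```

```bash
python3 -m creep '{"slide":[[0,0.002,0.05],[0,0,0.045],[0,0,0.02],[0,0,0.009],[0,0,0.003],[0,0,0]],"twist":[0,0,0,0,0,0]}'
python3 -m creep '{"slide":[[0,0,0],[0,0,0],[0,0,0],[0,0,0],[0,0,0],[0,0,0]],"twist":[0,0,0,0,0,0]}' 0 110
python3 -m creep '{"slide":[[0,0,-0.008],[0,0,-0.012],[0,0,-0.012],[0,0,-0.01],[0,0,0],[0,0,0]],"twist":[0,0,0,0,0,0]}'
python3 -c "from h import *; go(.5295,-.248,.085,-90)"
```

```text
clock: 34.25
position: [0.5322, -0.0099, 0.0349]
ee_rot: [0.999, -0.032, 0.001, 0.0]
ft_force: [-0.3, 0.1, 0.6]
grip_width: 0.551
grasp_force: 0.0
clock: 35.0
position: [0.532, -0.0097, 0.0348]
ee_rot: [0.999, -0.032, 0.001, 0.0]
ft_force: [-0.7, 1.1, 7.1]
grip_width: 0.123
grasp_force: 107.9
clock: 35.75
position: [0.5312, -0.01, 0.0756]
ee_rot: [0.999, -0.032, -0.0, 0.0]
ft_force: [0.0, 0.2, -5.2]
grip_width: 0.118
grasp_force: 107.5
slide mm [ 13.6 237.6  -9.4] pos [ 0.5312 -0.01    0.0756] tooly deg -93.7 tilt [-0. -0.] t 35.75 twist -3.7
```

```bash
python3 -m creep '{"slide":[[0,0,0],[0,0.02,0],[0,0.03,0],[0,0.035,0],[0,0.035,0],[0,0.035,0],[0,0.035,0],[-0.001,0.025,0]],"twist":[-3.7,0,0,0,0,0,0,0]}'
python3 -m creep '{"slide":[[0,0.015,0],[0,0.008,0],[0,0,0],[0,0,0]],"twist":[0,0,0,0]}'
python3 -c "
from h import *
go(.5295,-.248,.047,-90); snap('side','s_n'); p,d=snap('top','t_n')
cv2.imwrite('pics/crop4.png',np.vstack([cv2.resize(p[165:265,330:460],(520,400)),cv2.resize(cv2.imread('pics/s_n.png')[130:240,330:480],(520,200))]))"
```

```text
clock: 36.75
position: [0.5298, -0.2268, 0.0751]
ee_rot: [1.0, -0.001, -0.001, -0.0]
ft_force: [0.5, -0.1, -5.0]
grip_width: 0.12
grasp_force: 107.7
clock: 37.25
position: [0.5308, -0.2467, 0.0759]
ee_rot: [1.0, 0.001, 0.0, -0.0]
ft_force: [-0.3, -0.7, -4.9]
grip_width: 0.12
grasp_force: 107.7
slide mm [-1.3  1.3 28.9] pos [ 0.5308 -0.2467  0.0759] tooly deg -89.9 tilt [0. 0.] t 37.25 twist 0.1
```

View pics/s_n.png

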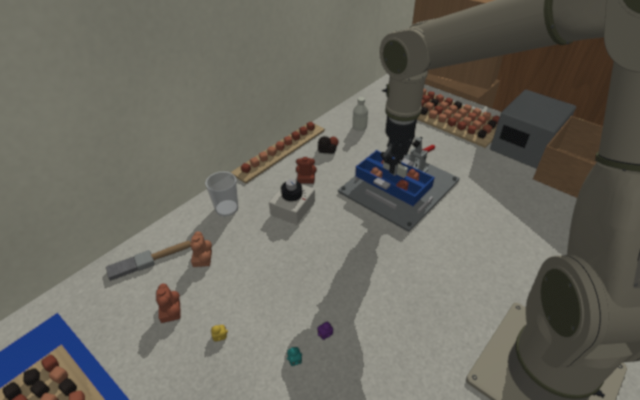

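Side view: the carrier with its heads hangs over the nest at (395,175), and the clamp is open behind it at (425,150). Lowering.

```bash
python3 -m creep '{"slide":[[-0.001,0.001,0.008],[0,0,0.008],[0,0,0.006],[0,0,0.004],[0,0,0.003],[0,0,0],[0,0,0]],"twist":[0,0,0,0,0,0,0]}'
python3 -c "from h import *; go(.5295,-.248,.047,-90)"
```

```text
clock: 38.22
position: [0.5296, -0.249, 0.0469]
ee_rot: [1.0, 0.0, 0.0, 0.0]
ft_force: [-0.2, -0.1, -3.9]
grip_width: 0.119
grasp_force: 107.8
slide mm [-0.1 -1.  -0.1] pos [ 0.5296 -0.249   0.0469] tooly deg -90.0 tilt [ 0. -0.] t 38.23 twist 0.0
```

```bash
python3 -m creep '{"slide":[[0,0,0.001],[0,0,0.001],[0,0,0],[0,0,0]],"twist":[0,0,0,0]}'
python3 -m creep '{"slide":[[0,0,0],[0,0,0],[0,0,0]],"twist":[0,0,0]}' 45 40
python3 -m creep '{"slide":[[0,0,-0.03],[0,0,-0.05],[0,0,-0.06],[-0.02,-0.04,0],[-0.02,-0.06,0],[0,-0.06,0],[0,-0.06,0],[0,-0.03,0]],"twist":[0,0,0,0,0,0,0,0]}'
python3 - <<'E'
from h import *
p,d=snap("top","t_s");P=cloud("top",d);q,_=snap("side","s_s")
b=(P[...,2]>.040)&(P[...,2]<.055);b[:,:350]=0;b[:,412:]=0;b[:180]=0;b[252:]=0
pp=P[b];print("rim",len(pp),cv2.minAreaRect((pp[:,:2]*1000).astype(np.float32)),np.median(pp[:,2]))
for n,w in (("top",b),):
    for k in (0,1):
        lo=pp[pp[:,k]<np.median(pp[:,k])-.03 ][:,2];hi=pp[pp[:,k]>np.median(pp[:,k])+.03][:,2];print(k,lo.mean().round(4),hi.mean().round(4))
cv2.imwrite("pics/crop5.png",np.hstack([cv2.resize(p[170:262,345:460],(400,320),interpolation=cv2.INTER_CUBIC),cv2.resize(q[120:230,330:470],(400,320),interpolation=cv2.INTER_CUBIC)]))
E
```

```text
clock: 38.72
position: [0.5301, -0.2491, 0.0468]
ee_rot: [1.0, 0.0, 0.001, 0.001]
ft_force: [-6.6, 2.2, 14.4]
grip_width: 0.12
grasp_force: 110.4
clock: 39.1
position: [0.5296, -0.249, 0.0449]
ee_rot: [1.0, 0.0, 0.0, 0.0]
ft_force: [-0.4, -1.3, 0.1]
grip_width: 0.447
grasp_force: 0.0
clock: 40.1
position: [0.4894, 0.0038, 0.1852]
ee_rot: [1.0, 0.002, 0.0, 0.0]
ft_force: [0.8, -0.3, 0.0]
grip_width: 0.45
grasp_force: 0.0
rim 812 ((529.8401489257812, -250.2924041748047), (136.9876708984375, 191.39260864257812), 89.65546417236328) 0.04794138115368107
0 0.0474 0.0474
1 0.0478 0.048
```

View pics/crop5.png

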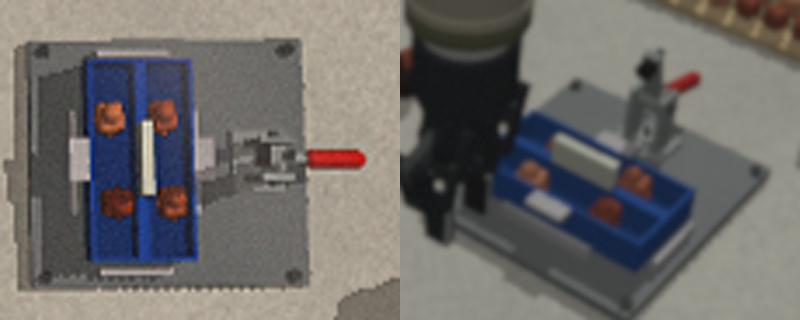

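Seated: the rim is level at 48 mm and centred at (0.530, -0.250), with all four heads in it. The clamp arm stands up at about (412,215). Next I go behind it and tip it shut.

```bash
python3 -m creep '{"slide":[[0.02,0.04,0],[0.02,0.055,0],[0,0.06,0],[0,0.06,0],[0,0.06,0],[0,0.06,0],[0,0.05,0],[0,0.02,0]],"twist":[0,0,0,0,0,0,0,0]}' 0 40
python3 -m creep '{"slide":[[0,0,0],[0,0,0]],"twist":[0,0]}'
python3 -c "from h import *; go(.529,-.402,.108,-90)"
```

```text
clock: 41.2
position: [0.5276, -0.4092, 0.1839]
ee_rot: [1.0, -0.002, -0.001, 0.0]
ft_force: [-0.1, -0.1, -0.0]
grip_width: -0.0
grasp_force: 0.0
clock: 41.45
position: [0.5305, -0.4026, 0.185]
ee_rot: [1.0, 0.001, 0.0, -0.0]
ft_force: [1.1, 0.7, 0.1]
grip_width: 0.002
grasp_force: 0.0
slide mm [-1.5 -0.6 77. ] pos [ 0.5305 -0.4026  0.185 ] tooly deg -89.9 tilt [0.    0.001] t 41.45 twist 0.1
```

```bash
python3 -m creep '{"slide":[[-0.001,0,0.03],[0,0,0.03],[0,0,0.017],[0,-0.01,0],[0,-0.012,0],[0,-0.01,0.002],[0,-0.01,0.004],[0,-0.01,0.005]],"twist":[0,0,0,0,0,0,0,0]}'
python3 -m creep '{"slide":[[0,-0.008,0.005],[0,-0.006,0.004],[0,0,0],[0,0,0]],"twist":[0,0,0,0]}'
python3 - <<'E'
from h import *
p,d=snap("top","t_c");q,_=snap("side","s_c")
go(.529,-.325,.085,-90)
cv2.imwrite("pics/crop6.png",np.hstack([cv2.resize(p[170:262,345:460],(400,320),interpolation=cv2.INTER_CUBIC),cv2.resize(q[120:230,330:470],(400,320),interpolation=cv2.INTER_CUBIC)]))
E
```

```text
clock: 42.45
position: [0.5302, -0.3571, 0.1015]
ee_rot: [1.0, -0.002, 0.003, 0.005]
ft_force: [-2.4, -9.4, 16.4]
grip_width: -0.0
grasp_force: 8.3
clock: 42.95
position: [0.5289, -0.3382, 0.0882]
ee_rot: [1.0, 0.0, 0.0, -0.0]
ft_force: [-0.1, 0.4, 0.2]
grip_width: -0.001
grasp_force: 0.0
slide mm [  0.2 -13.4   2.9] pos [ 0.5288 -0.3384  0.0879] tooly deg -90.0 tilt [-0.  0.] t 43.05 twist 0.0
```

View pics/crop6.png

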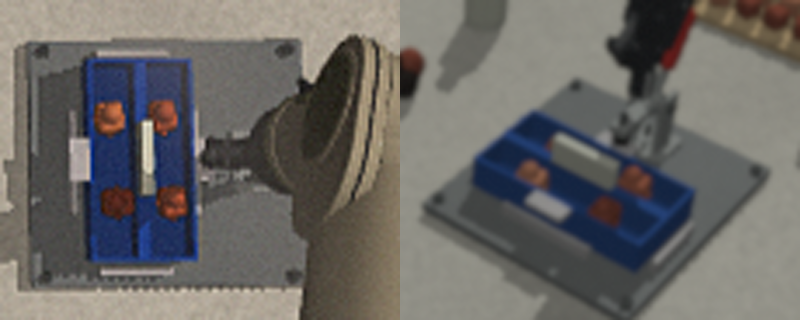

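The clamp has snapped shut (red handle up again at about (445,135) in the side view). I raise the tool, check the foot height by depth, and measure the pointer and mark angles.

```bash
python3 -m creep '{"slide":[[0,0,-0.03],[0,0,-0.05],[0,0,-0.05],[0,-0.05,0],[0.0,-0.06,0],[0,-0.06,0],[0,-0.06,0],[0,-0.04,0]],"twist":[0,0,0,0,0,0,0,0]}'
cat >> h.py <<'E'
def ang(p,n,rc=(.7005,-.0195)):
    hsv=cv2.cvtColor(p,cv2.COLOR_BGR2HSV).astype(int);v,u=np.mgrid[0:400,0:640]
    c=cam(n);C=-c["R"].T@c["t"];D=np.stack([u,v,np.ones_like(u)],-1)@np.linalg.inv(c["intrinsics"]).T@c["R"]
    at=lambda z:(C+D*((z-C[2])/D[...,2:]))[...,:2]-np.array(rc)
    A=at(.078);r=np.hypot(*np.moveaxis(A,-1,0));m=(r>.019)&(r<.027);w=np.clip(hsv[...,2]-90,0,None)*m
    x=(A*w[...,None]).sum((0,1));pa=np.degrees(np.arctan2(x[1],x[0]))
    B=at(.05);rb=np.hypot(*np.moveaxis(B,-1,0));g=(rb<.055)&(rb>.029)&(hsv[...,1]>110)&((hsv[...,0]<12)|(hsv[...,0]>170));w2=hsv[...,1]*g
    y=(B*w2[...,None]).sum((0,1))/max(w2.sum(),1);ra=np.degrees(np.arctan2(y[1],y[0]))
    k=(r<.036)&(hsv[...,2]<60);print(n,"pointer",pa.round(1),"n",int((w>0).sum()),"mark",ra.round(1),y.round(4),"diff cw",round((pa-ra)%360,1),"dark centroid",A[k].mean(0).round(4))
E
python3 - <<'E'
from h import *
ang(cv2.imread("pics/top0.png"),"top")
q=cv2.imread("pics/side0.png");ang(q,"side")
p,d=snap("top","t_d");P=cloud("top",d);print(tool()[0]["joint_pos"].round(2));ang(p,"top")
b=(P[...,1]>-.40)&(P[...,1]<-.30)&(abs(P[...,0]-.529)<.008)&(P[...,2]>.045)
for x in P[b]: print((x[1:]*1000).round(0).astype(int),end=" ")
snap("side","s_d")
t=lambda a:cv2.resize(a,(390,390),interpolation=cv2.INTER_CUBIC)
cv2.imwrite("pics/crop7.png",np.hstack([t(p[145:185,295:335]),t(p[180:255,380:455])]))
E
```

```text
clock: 44.05
position: [0.5285, -0.0654, 0.2182]
ee_rot: [1.0, 0.001, 0.0, 0.0]
ft_force: [1.1, -0.6, 0.1]
grip_width: 0.001
grasp_force: 0.0
top pointer -60.3 n 4 mark -166.5 [-0.0341 -0.0082] diff cw 106.1 dark centroid [-0.0029  0.0016]
side pointer -43.9 n 22 mark -70.0 [ 0.0185 -0.0508] diff cw 26.0 dark centroid [-0.0079  0.0087]
[ 0.65  0.2  -0.69  1.7   0.13  1.29 -1.63]
top pointer -60.1 n 3 mark -166.4 [-0.034  -0.0082] diff cw 106.3 dark centroid [-0.0028  0.0016]
[-390  110] [-392  113] [-393  121] [-395  123] [-396  128] [-399  130] [-303   69] [-305   74] [-309   72] [-312   71] [-315   72] [-318   73] [-322   71] [-324   74] [-329   69] [-331   72] [-335   72] [-338   72] [-344   72] [-348   70] [-351   70] [-353   74] [-356   75] [-360   74] [-362   79] [-365   78] [-369   74] [-372   77] [-376   75] [-384  100] [-383  111] [-386  113] [-388  115] [-392  114] [-391  126] [-393  129] [-396  130] [-397  134] [-399  137] [-302   46] [-305   48] [-303   67] [-306   69] [-308   74] [-311   74] [-316   69] [-318   72] [-322   72] [-326   68] [-327   75] [-331   71] [-334   
[... 935 characters left out ...]
 74] [-331   71] [-335   70] [-337   75] [-340   74] [-343   74] [-347   72] [-350   72] [-352   79] [-357   72] [-360   72] [-363   75] [-364   80] [-367   80] [-371   79] [-375   77] [-376   84] [-377   89] [-380   92] [-382   95] [-382  103] [-384  108] [-386  112] [-387  117] [-390  119] [-392  120] [-393  127] [-397  126] [-398  131] [-303   53] [-304   64] [-306   69] [-308   74] [-312   70] [-315   70] [-318   73] [-320   76] [-324   73] [-329   68] [-330   76] [-335   70] [-337   71] [-341   70] [-343   75] [-348   70] [-350   73] [-354   70] [-357   72] [-360   71] [-363   72] [-366   73] [-368   78] [-372   76] [-377   69] [-384  106] [-387  108] [-390  109] [-301   47] [-304   51]
```

View pics/crop7.png

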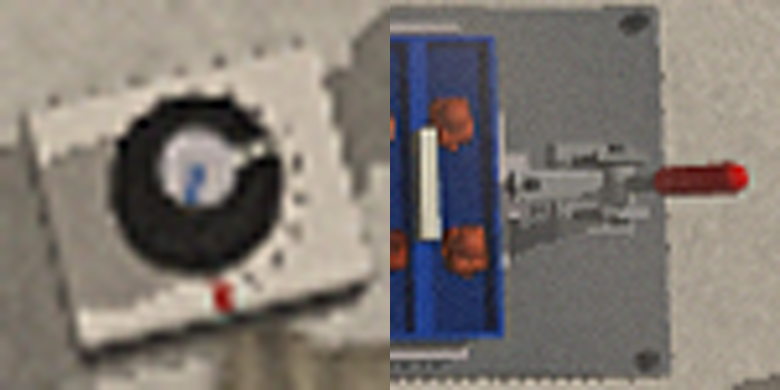

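The arm reads level (top about 72 mm at both the tip and the hinge), so the clamp is shut with its foot on the tab. The ring needs about 105° clockwise: pointer at (322,160), mark at (318,175). I go over the ring, turn the wrist back, and grip the ring only.

```bash
python3 -m creep '{"slide":[[0.04,-0.01,0],[0.05,-0.015,0],[0.05,-0.015,0],[0.03,-0.006,0],[0,0,0],[0,0,0],[0,0,0],[0,0,0]],"twist":[0,0,0,0,-10,-10,-10,-10]}' 100 40
python3 -m creep '{"slide":[[0,0,0],[0,0,0],[0,0,0],[0,0,0],[0,0,0],[0,0,0],[0,0,0],[0,0,0]],"twist":[-10,-10,-10,-10,-10,-10,0,0]}'
python3 -c "
from h import *
x=ray('top',315.2,163.6,.078);print(x);go(x[0],x[1],.054);print(tool()[0]['joint_pos'].round(2),tool()[0]['grip_width'])"
```

```text
clock: 45.15
position: [0.6987, -0.0235, 0.2175]
ee_rot: [0.939, 0.344, -0.0, 0.0]
ft_force: [0.2, -0.7, -0.5]
grip_width: 1.003
grasp_force: 0.0
clock: 46.15
position: [0.6987, -0.0231, 0.2177]
ee_rot: [0.644, 0.765, -0.0, -0.0]
ft_force: [-0.8, -0.5, 0.5]
grip_width: 0.996
grasp_force: 0.0
[ 0.69946375 -0.02041417  0.078     ]
slide mm [  2.5   1.3 163.7] pos [ 0.6987 -0.0231  0.2177] tooly deg 9.8 tilt [-0. -0.] t 46.15 
[ 0.54  0.68 -0.95  1.21  0.54  1.5  -0.16] 0.9959482141527501
```

```bash
python3 -m creep '{"slide":[[0.002,0.001,0.05],[0,0,0.05],[0,0,0.04],[0,0,0.016],[0,0,0.006],[0,0,0.003],[0,0,0]],"twist":[0,0,0,0,0,0,0]}'
python3 -m creep '{"slide":[[0,0,0],[0,0,0],[0,0,0],[0,0,0],[0,0,0]],"twist":[0,0,0,0,0]}' 40 35
python3 -c "from h import *; go(.6995,-.0204,.054)"
```

```text
clock: 47.02
position: [0.7, -0.0204, 0.0541]
ee_rot: [0.643, 0.766, 0.001, 0.001]
ft_force: [-0.0, -0.5, -0.5]
grip_width: 0.999
grasp_force: 0.0
clock: 47.65
position: [0.7014, -0.0202, 0.0547]
ee_rot: [0.643, 0.766, 0.002, 0.002]
ft_force: [6.6, 0.6, 2.9]
grip_width: 0.665
grasp_force: 40.3
slide mm [ 0.1 -1.9  0.7] pos [ 0.7014 -0.0202  0.0547] tooly deg 10.0 tilt [0.005 0.001] t 47.65
```

```bash
python3 -m creep '{"slide":[[0,0.0015,0],[0,0,0],[0,0,0],[0,0,0],[0,0,0],[0,0,0],[0,0,0],[0,0,0]],"twist":[0,8,9,9,9,9,9,9]}'
python3 -m creep '{"slide":[[0,0,0],[0,0,0],[0,0,0],[0,0,0],[0,0,0],[0,0,0],[0,0,0]],"twist":[9,9,9,9,6,0,0]}'
python3 -c "from h import *; go(.7015,-.0204,.054);print(tool()[0]['torque'].round(3))"
```

```text
clock: 48.65
position: [0.6997, -0.0195, 0.0545]
ee_rot: [0.946, 0.323, -0.001, -0.0]
ft_force: [-11.7, 1.1, 14.2]
grip_width: 0.662
grasp_force: 41.4
clock: 49.52
position: [0.6993, -0.0182, 0.0545]
ee_rot: [0.999, -0.034, -0.001, -0.001]
ft_force: [-14.3, 3.9, 16.3]
grip_width: 0.661
grasp_force: 41.4
slide mm [2.3 2.  0.5] pos [ 0.6993 -0.0182  0.0545] tooly deg -93.9 tilt [-0.003  0.001] t 49.52 
[ 0.616  2.905 -0.096]
```

```bash
python3 -m creep '{"slide":[[0,0,0],[0,0,0],[0,0,0],[0,0,-0.03],[0,0,-0.05],[0,0,-0.06],[-0.06,0,0],[-0.06,0,0]],"twist":[0,0,0,0,0,0,0,0]}' 100 35
python3 -m creep '{"slide":[[-0.05,0,0],[0,0,0],[0,0,0]],"twist":[0,0,0]}'
python3 - <<'E'
from h import *
p,d=snap("top","t_e");q,_=snap("side","s_e")
ang(p,"top",(.6995,-.0204));ang(q,"side",(.6995,-.0204))
t=lambda a:cv2.resize(a,(390,390),interpolation=cv2.INTER_CUBIC)
cv2.imwrite("pics/crop8.png",np.hstack([t(p[145:185,295:335]),t(q[172:222,267:317])]))
E
```

```text
clock: 50.52
position: [0.5803, -0.0116, 0.1934]
ee_rot: [0.999, -0.035, 0.001, -0.0]
ft_force: [-1.3, -0.3, 0.6]
grip_width: 0.998
grasp_force: 0.0
clock: 50.9
position: [0.5318, -0.0087, 0.1934]
ee_rot: [0.999, -0.035, 0.001, 0.0]
ft_force: [-0.2, 0.4, -0.7]
grip_width: 0.998
grasp_force: 0.0
top pointer -173.5 n 5 mark -167.5 [-0.0331 -0.0073] diff cw 354.0 dark centroid [-0.0002  0.0021]
side pointer -43.5 n 32 mark -68.6 [ 0.0195 -0.0499] diff cw 25.1 dark centroid [-0.0054  0.0118]
```

View pics/crop8.png

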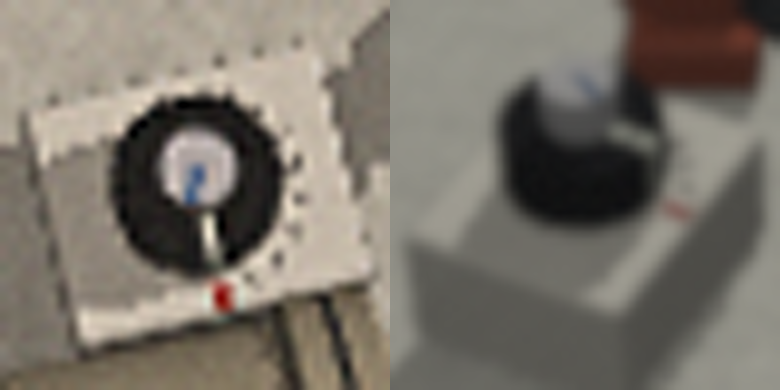

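The pointer now sits close to the red mark (crop (212,240) against (222,297)) and the inner knob's blue line hasn't moved. I'll refine the remaining error from the difference of the before and after images.

```bash
python3 - <<'E'
from h import *
TURN=np.radians(103.9)
def sub(n,D,rc):
    v,u=np.mgrid[0:400,0:640];pr=proj(n,(*rc,.078));w=np.where((abs(u-pr[0])<12)&(abs(v-pr[1])<12)&(D>25),D,0).astype(float)
    nl,l,s,c=cv2.connectedComponentsWithStats((w>0).astype(np.uint8),connectivity=8);k=1+np.argmax([w[l==i].sum() for i in range(1,nl)]);w=w*(l==k)
    c=np.array([(u*w).sum(),(v*w).sum()])/w.sum();return c,ray(n,*c,.078)[:2],(l==k).sum()
rc=(.6995,-.0204)
for n,a,b in(("top","t_d","t_e"),("top","top0","t_e"),("side","side0","s_e")):
    A=cv2.imread(f"pics/{a}.png").min(2).astype(int);Bc=cv2.imread(f"pics/{b}.png");B=Bc.min(2).astype(int)
    c1,M1,k1=sub(n,A-B,rc);c2,M2,k2=sub(n,B-A,rc)
    mid=(M1+M2)/2;ch=M2-M1;L=np.hypot(*ch);perp=np.array([ch[1],-ch[0]])/L
    cs=[mid+s*perp*(L/2)/np.tan(TURN/2) for s in(1,-1)];c=min(cs,key=lambda x:np.hypot(*(x-rc)))
    h=cv2.cvtColor(Bc,cv2.COLOR_BGR2HSV).astype(int);v,u=np.mgrid[0:400,0:640];pm=proj(n,(.666,-.028,.05))
    g=(abs(u-pm[0])<8)&(abs(v-pm[1])<8)&(h[...,1]>70)&((h[...,0]<12)|(h[...,0]>170));w=np.where(g,h[...,1],0).astype(float)
    cm=np.array([(u*w).sum(),(v*w).sum()])/w.sum();m=ray(n,*cm,.05)[:2]
    for cc,t in((c,"fit"),(np.array(rc),"rc")):
        f=lambda q:np.degrees(np.arctan2(*(q-cc)[::-1]))
        print(n,t,cc.round(4),"r",np.hypot(*(M2-cc)).round(4),"px",c1.round(1),c2.round(1),k1,k2,"pt0 %.1f pt %.1f mark %.1f"%(f(M1),f(M2),f(m)),cm.round(1),g.sum(),np.hypot(*(m-cc)).round(4),"still cw %.1f"%((f(M2)-f(m)+180)%360-180))
E
```

```text
top fit [ 0.7024 -0.019 ] r 0.0206 px [320.5 160. ] [316.1 168.9] 9 12 pt0 -64.6 pt -168.5 mark -165.5 [317.5 174.5] 7 0.0354 still cw -2.9
top rc [ 0.6995 -0.0204] r 0.0175 px [320.5 160. ] [316.1 168.9] 9 12 pt0 -55.8 pt -170.9 mark -166.6 [317.5 174.5] 7 0.0323 still cw -4.3
top fit [ 0.7022 -0.019 ] r 0.0209 px [320.5 160. ] [316.1 169. ] 9 13 pt0 -64.4 pt -168.3 mark -165.4 [317.5 174.5] 7 0.0353 still cw -2.9
top rc [ 0.6995 -0.0204] r 0.018 px [320.5 160. ] [316.1 169. ] 9 13 pt0 -55.9 pt -171.0 mark -166.6 [317.5 174.5] 7 0.0323 still cw -4.4Traceback (most recent call last):
  File "<stdin>", line 10, in <module>
  File "<stdin>", line 5, in sub
    return _wrapfunc(a, 'argmax', axis=axis, out=out, **kwds)
    return _wrapit(obj, method, *args, **kwds)
    result = getattr(arr, method)(*args, **kwds)
ValueError: attempt to get argmax of an empty sequence
```

```bash
python3 - <<'E'
from h import *
q=cv2.imread("pics/s_e.png");A=cv2.imread("pics/side0.png").min(2).astype(int);B=q.min(2).astype(int)
c=np.array([.7023,-.019]);v,u=np.mgrid[0:400,0:640]
D=B-A;print(D[184:196,290:306])
w=np.where((abs(u-298)<8)&(abs(v-190)<6)&(D>8),D,0).astype(float);cp=np.array([(u*w).sum(),(v*w).sum()])/w.sum()
h=cv2.cvtColor(q,cv2.COLOR_BGR2HSV).astype(int);g=(abs(u-304)<5)&(abs(v-199)<4)&(h[...,1]>60)&((h[...,0]<12)|(h[...,0]>170));w=np.where(g,h[...,1],0);cm=np.array([(u*w).sum(),(v*w).sum()])/w.sum()
M=ray("side",*cp,.078)[:2];m=ray("side",*cm,.05)[:2]
for cc in(c,c+[0.002,0],c+[0,.002]):
    f=lambda x:np.degrees(np.arctan2(*(x-cc)[::-1]));print(cp.round(1),cm.round(1),g.sum(),f(M).round(1),f(m).round(1),np.hypot(*(M-cc)),np.hypot(*(m-cc)))
E
```

```text
[[ 1  2  1  1  0  1  0  2  0  0  1  1  1  1  1  2]
 [ 2  1  1  1  1  0  0  2  1 -2  1  1  1  2  2  2]
 [ 0  1  1  2  1  3  3  4  4  1  0  1  2  2  2  2]
 [ 1  1  1  1  5 14 23 27 17  7  5  1  1  2  2  2]
 [ 0  1  1  2 12 36 58 62 48 38 25  5  0  2  1  1]
 [ 2  1  1  2 12 42 66 72 69 70 59 21 -3 -2  1  1]
 [ 1  1  1  1  6 22 37 47 61 72 69 30 -5 -4  0  2]
 [ 1  0  0 -1  0  4  9 17 30 44 53 28 -1  0  2  2]
 [ 1  0  1  0 -2  0  2  2  8 21 34 19  3  1  2  2]
 [ 0  0 -2  2  1  0  1  0  2 15 31 16  3  2  2  2]
 [ 3  1 -2  0  1  1 -2  0  2 14 27 14  3  2  1  2]
 [ 0  1  1  1  0  0  1  0 -1 10 23 11  4  2  2  1]]
[298.2 189.8] [303.5 198.5] 2 -175.7 -167.7 0.022850945212832364 0.03554578519327725
[298.2 189.8] [303.5 198.5] 2 -176.0 -168.3 0.02484566963089461 0.03750224424747756
[298.2 189.8] [303.5 198.5] 2 -170.7 -164.6 0.02308860654562461 0.03602513279312397
```

Both views suggest a slight overshoot of about 4°. I re-grip and turn back 4°.

```bash
python3 -m creep '{"slide":[[0.06,0,0],[0.06,0,0],[0.048,0,0],[0,0,0],[0,0,0]],"twist":[0,0,0,0,0]}' 100 35
python3 -c "from h import *; go(.7005,-.0194,.0545)"
```

```text
clock: 51.62
position: [0.6989, -0.0195, 0.1919]
ee_rot: [0.999, -0.035, -0.001, -0.0]
ft_force: [-1.0, -0.3, -0.8]
grip_width: 1.003
grasp_force: 0.0
slide mm [ 1.800e+00 -1.000e-01  1.374e+02] pos [ 0.6989 -0.0195  0.1919] tooly deg -94.0 tilt [-0.001  0.001] t 51.62
```

```bash
python3 -m creep '{"slide":[[0.002,0,0.05],[0,0,0.045],[0,0,0.025],[0,0,0.012],[0,0,0.005],[0,0,0],[0,0,0]],"twist":[0,0,0,0,0,0,0]}'
python3 -m creep '{"slide":[[0,0,0],[0,0,0],[0,0,0],[0,0,0],[0,0,0],[0,0,0],[0,0,0]],"twist":[0,0,0,0,-2,-2,0]}' 40 35
python3 -m creep '{"slide":[[0,0,0],[0,0,0],[0,0,0],[0,0,-0.03],[0,0,-0.05],[0,0,-0.06],[-0.06,0,0],[-0.06,0,0]],"twist":[0,0,0,0,0,0,0,0]}' 100 35
python3 -m creep '{"slide":[[-0.05,0,0],[0,0,0],[0,0,0]],"twist":[0,0,0]}'
python3 - <<'E'
from h import *
p,d=snap("top","t_f");q,_=snap("side","s_f");heads()
D=p.min(2).astype(int)-cv2.imread("pics/top0.png").min(2).astype(int);v,u=np.mgrid[0:400,0:640]
w=np.where((abs(u-316)<5)&(abs(v-169)<5)&(D>25),D,0).astype(float);cp=np.array([(u*w).sum(),(v*w).sum()])/w.sum();M=ray("top",*cp,.078)[:2];m=ray("top",317.5,174.5,.05)[:2];c=np.array([.7023,-.019])
f=lambda x:np.degrees(np.arctan2(*(x-c)[::-1]));print(cp,f(M),f(m))
t=lambda a:cv2.resize(a,(390,390),interpolation=cv2.INTER_CUBIC)
cv2.imwrite("pics/crop9.png",np.vstack([np.hstack([t(p[145:185,295:335]),t(q[172:222,267:317])]),cv2.resize(np.hstack([p[150:260,300:460],q[120:230,320:480]]),(780,200))]))
E
```

```text
clock: 52.5
position: [0.7014, -0.0202, 0.0571]
ee_rot: [0.999, -0.035, 0.001, 0.0]
ft_force: [0.2, 0.0, -0.2]
grip_width: 0.999
grasp_force: 0.0
clock: 53.38
position: [0.7014, -0.0182, 0.0572]
ee_rot: [1.0, 0.001, 0.001, -0.001]
ft_force: [-2.0, 3.7, 6.6]
grip_width: 0.662
grasp_force: 38.0
clock: 54.38
position: [0.58, -0.0201, 0.1964]
ee_rot: [1.0, -0.0, 0.001, -0.0]
ft_force: [-0.2, -0.4, 0.9]
grip_width: 0.997
grasp_force: 0.0
clock: 54.75
position: [0.5313, -0.0207, 0.1964]
ee_rot: [1.0, -0.0, 0.001, 0.0]
ft_force: [-0.3, 1.5, -0.1]
grip_width: 1.0
grasp_force: 0.0
[348.  149.2] 209 [ 0.76  -0.134  0.02 ] [17.7 14.6] 41
[233.9 152.7] 248 [0.75  0.255 0.02 ] [15.6 18.4] 45
[191.5 172.6] 273 [0.683 0.397 0.02 ] [17. 18.] 55
[316.44495413 168.87981651] -165.38520079943677 -165.2074403407342
```

View pics/crop9.png

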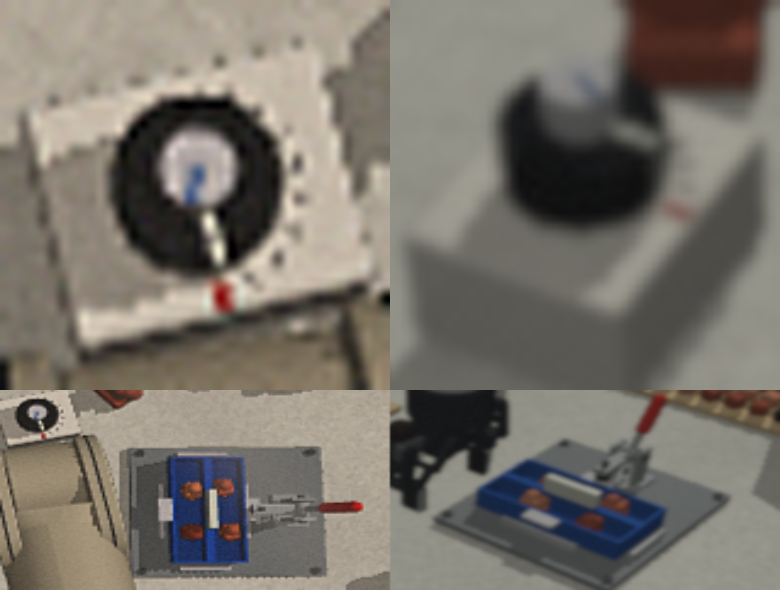

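The pointer at (317,171) points straight at the red mark at (317.5,174.5), and the inner knob is unturned. The four heads are in the seated carrier, the clamp is shut, and the robot is clear. Handing in.

```bash
python3 -c "from workcell import manip; print(manip.hand_in())"
```

```text
the job is handed in; nothing more can be done
None
```

The job is handed in: four loose heads (all I found) are in the carrier, the carrier sits flat in the nest, the clamp is shut on its tab, and the ring pointer is on the red mark (within about 1° by the top camera) with the inner knob unturned; no verdict came back.

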